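# Load the cell and put the cover on the holder

### The job

Load the blue cell into the black holder: press its flat end against the spring contact while the button end is still raised, then tip the button end down behind the fixed contact until the cell lies fully home and level in both saddles. Then set the loose grey cover over the holder so that it sits seated and level on both end blocks, and let go.

Things in the scene. Friction and masses are not known exactly. Their poses are not given: they have to be found in the camera images.
- holder: Black open cell holder, fixed to the worktop: foot plate 184 x 70 x 8 mm, 64 mm high in all. Origin on the worktop under the bay's centre; x runs along the bay from the spring contact (-x, nearer the robot) to the fixed contact (+x), z up. End blocks 60 mm wide, tops at z = 64 mm: spring block x = -98 to -74 mm, fixed-contact block x = 64 to 74 mm.
- fixed_contact (a point): Centre of the upright brass face of the fixed contact, 55 mm to the +x side of the seat, 44 mm over the worktop. The face is upright from z = 8 to 46 mm; above that the brass slopes back to 63 mm from the seat at z = 58 mm, as a lead-in.
- seat (a point): Where the cell's middle lies when home: on the bay's axis, 44 mm over the worktop, axes as the holder's. The cell lies in two white V saddles, each 8 mm thick, 38 mm to either side of this point along x, rims about 40 mm high and 44 mm apart; between the saddles the bay is open at both sides for the fingers, down to the foot plate.
- plunger (a joint): Travel of the spring contact in m: 0 relaxed, grows as it is pressed towards -x of the holder, 0.022 at its stop. With the cell home it reads 0.010. Force about 3.5 N at 0, 7 N at 0.010, 11 N at 0.022. A round-nosed brass pin of 12 mm diameter with a steel coil round it.
- plunger_tip (a point): Nose of the spring contact, on the bay's axis at 44 mm height. Relaxed it stands 45 mm to the -x side of the seat, so the 110 mm cell does not fit without pressing it.
- cell: Loose blue cylindrical cell, 32 mm diameter, 110 mm long including the button, about 0.19 kg, with a white band near the button end. Origin at its middle on the axis; x points along it to the button (plus) end. It starts on the wooden rest with its axis 42 mm over the worktop, and may turn about its own x axis.
- plus_end (a point): Tip of the cell's steel button (16 mm diameter, 3 mm tall), 55 mm from the cell's middle along +x. This end goes to the fixed contact.
- flat_end (a point): Centre of the cell's flat end, 55 mm from its middle along -x. This end goes to the spring contact.
- rest: Wooden rest, fixed to the worktop, foot 100 x 60 x 8 mm, two V saddles (12 mm thick) at x = -36 and +36 mm that carry the cell; its middle is open for the fingers down to the foot. Origin on the worktop under its centre, x along the cell.
- cover: Loose grey cover, about 0.16 kg: plate 185 x 73 mm, top 14 mm over the origin, with a 3 mm skirt 10 mm deep, inner size 179 x 67 mm: 3.5 mm play each way over the end blocks (172 x 60 mm over both). Origin at the centre of the skirt's lower edge (on the worktop at the start), x along its length, z up; either way round fits.
- cover_grip (a point): Middle of the cover's black bar handle: bar 86 mm along the cover's x, 16 mm wide, from 28 to 44 mm over the origin, this point at 36 mm. Take it across its width.
- cover_seat (a point): Centre of the underside of the cover's plate, 10 mm over the cover's origin; it comes to lie on the point rim.
- rim (a point): Centre of the two block tops on which the cover sits: 12 mm to the -x side of the seat along the holder's x, 64 mm over the worktop. Axes as the holder's.
There are look-alikes about, which are no part of the job. Of the things shaped like the cell, the blue one is meant.

How it is judged (in metres and radians):
On the way, in this order (a step that is already met when the one before it is completed fails the run):
1. the cell presses the spring contact in by more than 3 mm while its button end is still raised (cell tilted more than 3 degrees) (value of joint plunger above 0.003 m and angle between cell's own x axis and vertical below 1.518 rad and contact force between cell and plunger above 1 N and x of flat_end in the frame of seat below -0.04 m), for 0.1 s.
2. the cell lies home in the holder, level, button end at the fixed contact (horizontal distance between cell and seat below 0.005 m and z of cell in the frame of seat between -0.003 and 0.003 m and angle between the x axis of cell and the x axis of holder, either way round below 0.06 rad and x of plus_end in the frame of seat above 0.05 m and value of joint plunger between 0.006 and 0.014 m), for 0.2 s.
At the end, for the whole second after the job is handed in: Cell within 5 mm level and 3 mm in height of the seat, 0.06 rad of the bay axis, button end at the fixed contact, spring pressed 6 to 14 mm. Cover within 7 mm level and 3 mm in height of the rim centre, level within 0.035 rad, lengthwise within 0.1 rad. Both at rest (all of step 2 and horizontal distance between cover_seat and rim below 0.007 m and z of cover_seat in the frame of rim between -0.003 and 0.003 m and angle between cover's own z axis and vertical below 0.035 rad and angle between the x axis of cover and the x axis of holder, either way round below 0.1 rad and linear speed of each of cell, cover below 0.02 m/s); the robot touches nothing.
It also fails if it takes over 58 s, if anything falls off the work surface, if the arm or the gripper's body presses on something with over 40 N, if the wrist force passes 120 N, or if a joint passes its speed limit or range.

### The arm

A 6-joint arm with a two-finger parallel gripper is mounted at the origin on a cart in front of the work surface, level with it; the furniture and walls round the work are solid. World frame = base frame: x ahead of the robot, y to its left, z up, the work surface at z = 0. Lengths are in mm, angles in rad, forces in N, time in s.
With the tool pointing down it reaches from about 375 to 750 mm from the base axis. Payload 9 kg.
Tool frame: the origin (TCP) lies on the mounting face of the last link; the fingertips stand 173 mm ahead of it and the grasp point (between the pads) lies ctrl.tcp_to_grasp ahead of it (ctrl.tcp_to_grasp is the distance from the TCP to the grasp point, in mm); x points along the fingers, z is the direction in which the jaws open and shut, and the axes are right-handed (so a half turn about x gives the same grasp; the last joint's range is limited). The gripper opens to 85 mm and grips with 20 to 120 N. Pads are 22 mm wide; open, the fingers measure 114 mm over their backs; the gripper's body (76 mm by 85 mm) begins 54 mm behind the grasp point. The pads swing forward as they close: fully open they stand 13 mm farther back than shut.
Start: joints at [-1.386, 0.104, 0.097, 1.564, 0, 1.353], TCP at [235.207, -551.992, 404.731] pointing down, gripper open.
Joint ranges: [-2.99, 2.99], [-0.84, 1.86], [-1.1, 1.16], [-1.84, 2.11], [-1.51, 1.56], [-3.14, 3.14]. Speed limits (rad/s): [2.22, 2.22, 2.57, 3.14, 3.14, 3.14].

### API

Orientations are given as a unit quaternion [x, y, z, w].
In Python, from bench import ctrl gives the robot as it stands.
- The arm moves only by the shell command python3 -m handwheel 'ROWS' [FORCE]. ROWS is JSON, a list that holds one entry, the list of rows, each a list of 5 numbers: the closure, from 0 (fully open) to 1 (shut), then the shift along the world's x, y, z in cm, then the turn about the world's z in degrees. In form: [[[claw, x, y, z, turn], ...]]. A call has 1 to 12 rows; each row is the pose to reach, as a shift and turn from the pose commanded when the call began; what a row does not reach only later rows make up. A row lasts 1/10 s, in which the tool goes at most 50 mm and 8.59 degrees, less where a joint would pass 70% of its speed; a pose out of reach is approached as far as the arm can. A call with a gripper value outside its range is refused whole. The fingers move at their own pace and stop on an object; FORCE is the grip in N (left out, the last holds). Time passes only in rows, so rows that repeat a pose let the fingers close. It gives the time, the measured TCP pose, the force and the opening at its end, in the units of the state.
- ctrl.state(): the state, without advancing time (a new reading comes with each control period).
- ctrl.snapshot(name): name is "scene" or "top" or "wrist"; returns the picture (420x560x3 uint8, red, green, blue); there is no depth.
- ctrl.calibration(name): a dict with "vertical_fov" (degrees; the focal length in pixels is half the picture's height over the tangent of half this angle, whatever the lens; pixels are square), "cx", "cy" (the principal point, pixels), "extrinsics" (4x4, takes a point from world to camera coordinates). Camera axes: x right, y down, z forward; pixel columns grow to the right and rows downward; lengths in mm; the calibration is good to about 2 mm. A picture is of the moment at which its call begins: read the wrist's pose just before it. calibration takes no time and is no camera call; for the wrist camera it gives the pose at the moment of the call.
- ctrl.close_job(): hands the job in, once; it reports no verdict.
Trained networks look in the newest picture that a camera, given by its name, has taken for a name from the list of things; names that differ only in an ending like _2 or _b are one class to them, and where a whole thing is asked for, a point or a joint stands for the part that bears it (a point fixed in the world has none). Each returns a list of dicts, best first, with "conf" (0 to 1); they miss things now and then, are a little off and sometimes report something else, mostly with a low value. They report only what shows in the picture. A call takes as long as a camera call. They do not tell look-alikes from the thing itself.
- ctrl.look_for(camera, label): "rect" ([left, top, right, bottom] in pixels, round what is visible of it).
- ctrl.cut_out(camera, label): "region" (420x560 bool, what is visible of it) and "rect" ([left, top, right, bottom] in pixels, round what is visible of it).
The state is a dict: "t": time; "q": joint angles; "joint_vel": joint speeds; "effort": joint torques, N m; "tcp_pos": TCP position; "ee_rot": TCP orientation; "wrist_force": force on the tool from outside, world axes, zero at the start; "torque": the same for the moment, N m; "gripper_width": finger opening in mm.
Only numpy, scipy, OpenCV 4.12 (cv2) and the standard library are available. Lean on these libraries where they do the work, as an engineer would, in place of code of your own. Each camera call takes 0.05 s, during which the arm holds its last target.

## Working session

There is one attempt and no reset: what is moved stays moved. The work goes in short steps, Python scripts to look and compute and a shell command to move; the robot and the scene stay as the last step left them, time stands still between calls to the robot, and variables do not carry over. Pictures are saved under pics/ and viewed, and the job is handed in when it is done.

```bash
ls; mkdir -p pics; python3 - <<'E'
from bench import ctrl
import cv2,numpy as np
print(ctrl.state(), ctrl.tcp_to_grasp)
for n in("scene","top","wrist"):
    im=ctrl.snapshot(n); cv2.imwrite(f"pics/{n}0.png",im[:,:,::-1]); c=ctrl.calibration(n); print(n,c["vertical_fov"],c["cx"],c["cy"],np.round(c["extrinsics"],3).tolist())
E
```

```text
pics
{'t': 0.0, 'q': array([-1.38567605e+00,  1.04722743e-01,  9.64635294e-02,  1.56388927e+00,
        1.36103889e-05,  1.35307620e+00]), 'joint_vel': array([ 1.95249791e-03, -8.62722958e-04, -8.63924933e-05,  6.30312309e-05,
        5.92111038e-04,  3.33236469e-05]), 'effort': array([ 3.41672217e-03, -5.56946468e+01,  5.03637064e+01,  1.74308015e-02,
       -2.10623762e-04,  1.37213385e-05]), 'tcp_pos': array([ 235.19978358, -551.86783872,  403.90527718]), 'ee_rot': array([ 0.39020797,  0.59025112, -0.38951427,  0.58959307]), 'wrist_force': array([-0.46490584,  0.07637026,  0.49966636]), 'torque': array([ 0.01225158,  0.00612482, -0.06770998]), 'gripper_width': 85.4544386592145} 154.70000000000002
scene 47.649811956985786 270.1866329591733 206.51999084373307 [[-0.584, -0.812, 0.02, 262.7], [-0.56, 0.385, -0.734, 371.032], [0.588, -0.44, -0.679, 1168.834], [0.0, 0.0, 0.0, 1.0]]
top 55.18153899705381 280.26108222793323 207.20059475718887 [[0.001, -1.0, -0.023, -33.185], [-0.995, 0.001, -0.099, 525.465], [0.099, 0.023, -0.995, 963.981], [0.0, 0.0, 0.0, 1.0]]
wrist 59.274264879737245 282.1469288343063 210.78619840614365 [[0.392, -0.92, -0.0, -599.451], [-0.883, -0.376, 0.281, -35.268], [-0.259, -0.11, -0.96, 379.459], [0.0, 0.0, 0.0, 1.0]]
```

View pics/scene0.png

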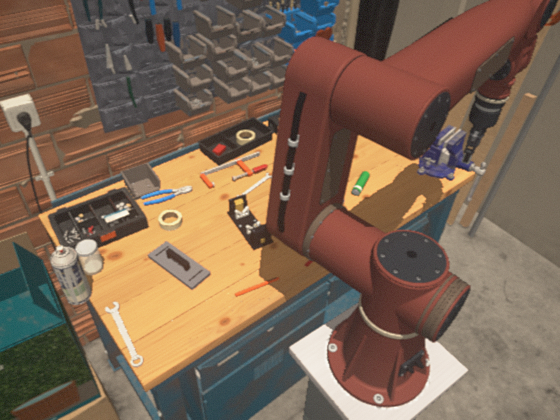

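View pics/top0.png

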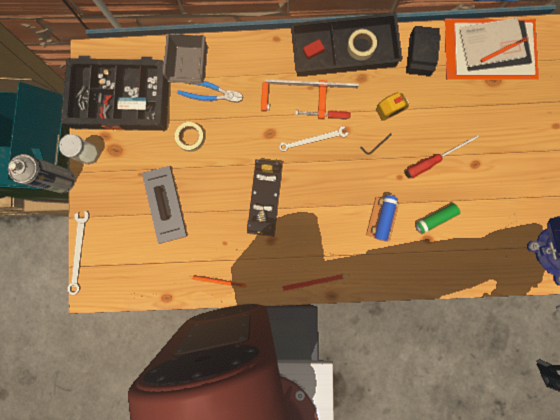

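View pics/wrist0.png

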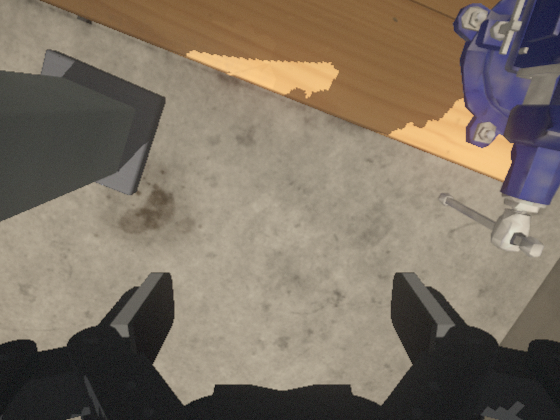

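```bash
cat > h.py <<'E'
import numpy as np,cv2
from bench import ctrl
def K(c):
    f=210/np.tan(np.radians(c["vertical_fov"]/2)); return f,c["cx"],c["cy"]
def toworld(c,uv,z):
    f,cx,cy=K(c);E=np.array(c["extrinsics"]);R,t=E[:3,:3],E[:3,3]
    o=-R.T@t;d=R.T@np.array([(uv[0]-cx)/f,(uv[1]-cy)/f,1]);return o+d*(z-o[2])/d[2]
def proj(c,p):
    f,cx,cy=K(c);E=np.array(c["extrinsics"]);q=E[:3,:3]@np.asarray(p,float)+E[:3,3];return np.array([cx+f*q[0]/q[2],cy+f*q[1]/q[2]])
def snap(n,name,box=None,s=1):
    im=ctrl.snapshot(n)[:,:,::-1].copy(); cv2.imwrite(f"pics/{name}_raw.png",im)
    if box: im=im[box[1]:box[3],box[0]:box[2]]
    cv2.imwrite(f"pics/{name}.png",cv2.resize(im,None,fx=s,fy=s,interpolation=cv2.INTER_CUBIC)); return im
E
python3 - <<'E'
from h import *
im=cv2.imread("pics/top0.png")
a=cv2.resize(im[150:250,130:280],None,fx=5,fy=5,interpolation=cv2.INTER_CUBIC)
b=cv2.resize(im[180:250,355:470],None,fx=6,fy=6,interpolation=cv2.INTER_CUBIC)
cv2.imwrite("pics/a.png",a);cv2.imwrite("pics/b.png",b)
c=ctrl.calibration("top")
for l in("cell","holder","cover","rest"):
    for r in ctrl.cut_out("top",l)[:3]:
        m=r["region"]; ys,xs=np.nonzero(m); p=np.c_[xs,ys].astype(float)
        q=cv2.minAreaRect(p.astype(np.float32)); print(l,round(r["conf"],2),np.round(r["rect"]),m.sum(),q)
        z={"cell":42,"holder":8,"cover":14,"rest":8}[l]
        print(np.round([toworld(c,u,z)[:2] for u in cv2.boxPoints(q)],1).tolist(), np.round(toworld(c,q[0],z)))
E
```

```text
cell 0.9 [411. 202. 462. 234.] 620 ((437.28143310546875, 218.54412841796875), (13.537659645080566, 47.41244125366211), 62.650123596191406)
[[484.6, -351.6], [536.9, -453.7], [508.0, -467.2], [455.8, -365.5]] [ 496. -409.   42.]
cell 0.63 [372. 194. 398. 237.] 616 ((386.2059326171875, 217.67648315429688), (13.824529647827148, 45.839229583740234), 14.03624439239502)
[[449.1, -257.5], [556.3, -286.6], [548.1, -318.5], [441.2, -289.2]] [ 498. -288.   42.]
holder 0.64 [249. 162. 282. 237.] 2007 ((264.6592102050781, 197.65234375), (27.569093704223633, 74.67301940917969), 6.170175075531006)
[[461.9, 50.5], [650.2, 31.9], [642.4, -37.8], [454.5, -18.0]] [551.   7.   8.]
```

View pics/a.png

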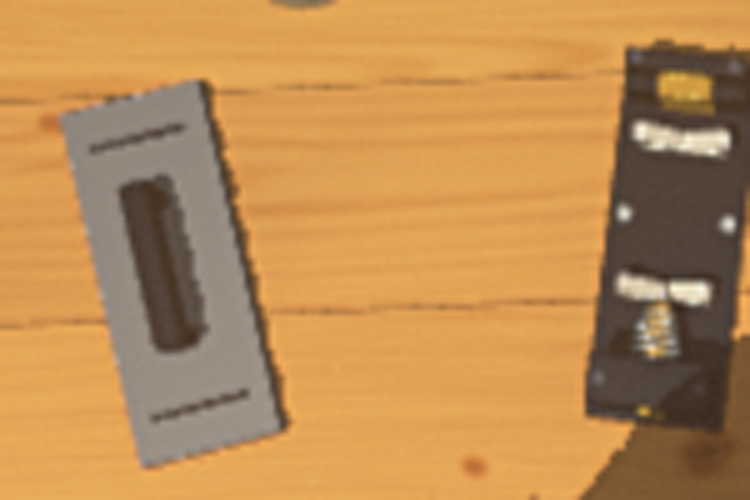

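View pics/b.png

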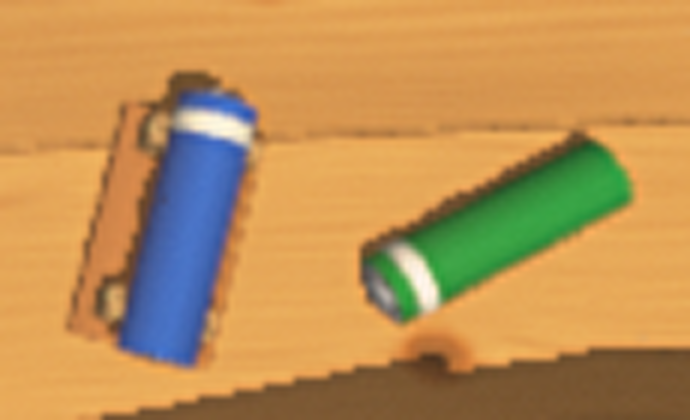

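```bash
python3 - <<'E'
from h import *
from scipy.spatial.transform import Rotation as R
s=ctrl.state();print(np.round(R.from_quat(s["ee_rot"]).as_matrix(),3))
E
```

```text
[[-0.     0.92   0.392]
 [ 0.     0.392 -0.92 ]
 [-1.     0.    -0.   ]]
```

```bash
python3 -m handwheel '[[[0,4,4,0,-8],[0,7,7,0,-16],[0,10,10,-1,-24],[0,13,13,-3,-32],[0,16,16,-5,-38.3],[0,19,19,-7,-38.3],[0,22,22,-9,-38.3],[0,25,25,-10,-38.3],[0,26.3,26.4,-10.4,-38.3],[0,26.3,26.4,-10.4,-38.3],[0,26.3,26.4,-10.4,-38.3]]]' 20
python3 - <<'E'
from h import *
c=ctrl.calibration("wrist");s=ctrl.state();print(s["tcp_pos"],s["q"])
snap("wrist","w1")
for r in ctrl.cut_out("wrist","cell")[:2]:
    ys,xs=np.nonzero(r["region"]);q=cv2.minAreaRect(np.c_[xs,ys].astype(np.float32));print(r["conf"],r["rect"],q)
    b=cv2.boxPoints(q);print(np.round([toworld(c,u,42)[:2] for u in b],1).tolist(),toworld(c,q[0],42))
E
```

```text
t: 1.45
tcp_pos: [498.2, -288.0, 300.8]
ee_rot: [-0.561, -0.43, 0.562, -0.43]
wrist_force: [-0.3, -0.8, -0.7]
gripper_width: 85.5
[ 498.20778911 -287.99957882  300.80861637] [-7.51204617e-01  3.56497590e-02 -1.62536116e-01  1.37256907e+00
 -4.06751538e-04  2.65520220e+00]
0.98 [253.4, 126.7, 307.8, 300.8] ((279.5, 213.5), (175.0, 53.0), 90.0)
[[559.8, -285.6], [551.4, -316.5], [436.3, -287.5], [445.9, -252.0]] [ 502.32187647 -286.48226246   42.        ]
0.93 [388.8, 85.7, 548.2, 222.9] ((469.7799072265625, 151.64508056640625), (47.9642219543457, 182.36338806152344), 50.59933853149414)
[[499.3, -354.5], [546.0, -446.6], [520.1, -462.4], [469.6, -369.1]] [ 510.04386013 -410.08285788   42.        ]
```

View pics/w1.png

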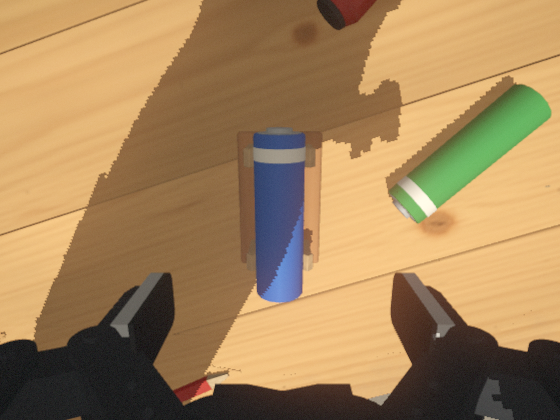

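```bash
python3 - <<'E'
from h import *
c=ctrl.calibration("wrist");t=ctrl.state()["tcp_pos"]
u=np.array([np.cos(np.radians(-15.2)),np.sin(np.radians(-15.2))]);n=np.array([-u[1],u[0]])
for nm,uv,z in(("btn",(279,127.5),42),("bandtop",(279,149),58),("flat",(279.5,300.8),58),("lt",(254,146),42),("rt",(306.5,146),42),("lb",(257,290),42),("rb",(303,290),42)):
    p=toworld(c,uv,z)[:2]-t[:2]; print(nm,p@u,p@n)
E
```

```text
btn 58.05577666071972 2.5421996521678314
bandtop 47.02625233534424 2.4529061542914934
flat -50.53286887259425 2.49449242729984
lt 46.96641850444914 17.944505322116324
rt 46.9228851376004 -14.313075504079926
lb -51.40397192997098 18.116530836000464
rb -51.44706054462136 -13.591360034756491
```

```bash
python3 -m handwheel '[[[0.15,1.2,-0.1,-4,0],[0.15,1.2,-0.1,-8,0],[0.15,1.2,-0.1,-10.4,0],[0.15,1.2,-0.1,-10.4,0],[1,1.2,-0.1,-10.4,0],[1,1.2,-0.1,-10.4,0],[1,1.2,-0.1,-10.4,0],[1,1.2,-0.1,-10.4,0],[1,1.2,-0.1,-10.4,0],[1,1.2,-0.1,-10.4,0]]]' 40
```

```text
t: 2.55
tcp_pos: [511.0, -289.3, 199.2]
ee_rot: [0.562, 0.428, -0.561, 0.43]
wrist_force: [0.6, 2.9, 5.3]
gripper_width: 30.3
```

```bash
python3 -m handwheel '[[[1,0,0,4,0],[1,0,0,8,0],[1,1,4,10,4],[1,1,9,12,9.3],[1,2,14,14,9.3],[1,3,19,15,9.3],[1,3,24,15,9.3],[1,3.2,28.5,15,9.3],[1,3.2,29.4,15,9.3],[1,3.2,29.4,15,9.3],[1,3.2,29.4,15,9.3]]]'
python3 - <<'E'
from h import *
c=ctrl.calibration("wrist");s=ctrl.state();print(s["tcp_pos"],s["gripper_width"])
snap("wrist","w2")
snap("scene","s2",(120,100,400,310),2.8)
E
```

```text
t: 3.65
tcp_pos: [542.3, 4.6, 347.3]
ee_rot: [0.525, 0.473, -0.525, 0.474]
wrist_force: [0.4, 0.0, -2.1]
gripper_width: 30.5
[542.31501172   4.57990146 347.27934217] 30.5345466887811
```

View pics/w2.png

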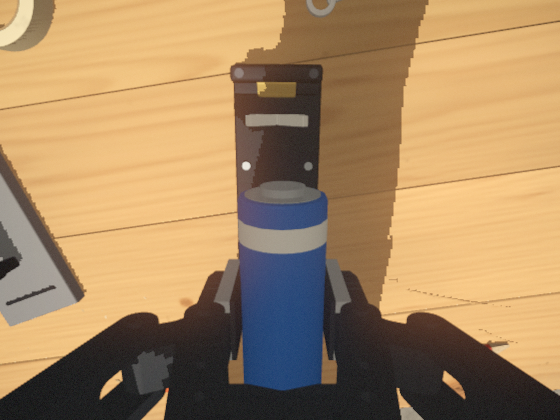

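View pics/s2.png

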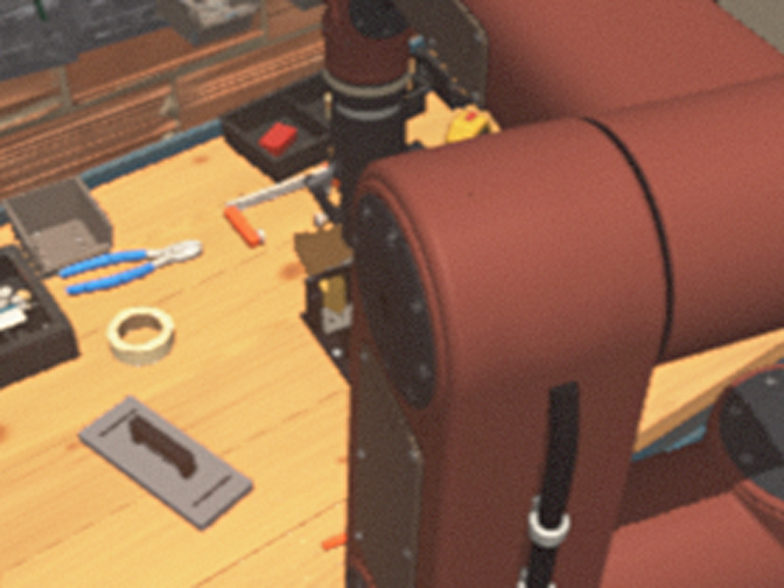

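```bash
python3 - <<'E'
from h import *
im=cv2.imread("pics/w2_raw.png")
cv2.imwrite("pics/w2c.png",cv2.resize(im[50:200,210:345],None,fx=4,fy=4,interpolation=cv2.INTER_CUBIC))
E
```

```text
(no output)
```

View pics/w2c.png

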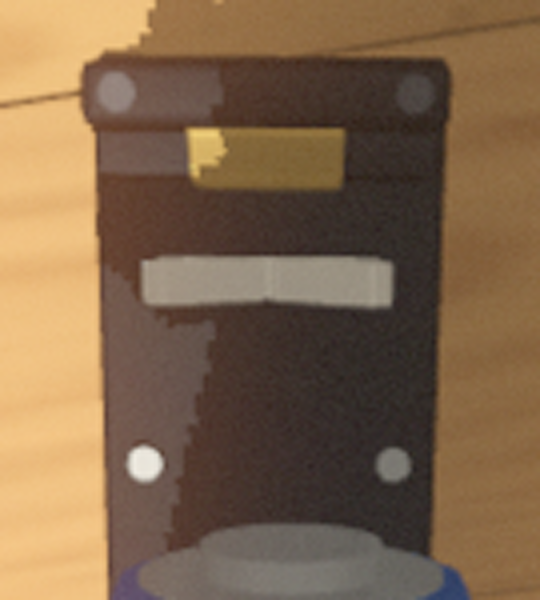

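```bash
python3 - <<'E'
from h import *
c=ctrl.calibration("wrist");t=ctrl.state()["tcp_pos"]
a=np.radians(-5.9);u=np.array([np.cos(a),np.sin(a)]);n=np.array([-u[1],u[0]])
T={}
for nm,uv,z in(("fl",(231.3,65),64),("fr",(322.5,65),64),("nl",(231.5,81.5),64),("nr",(322,81.5),64),("sl",(246,166),8),("sr",(308.3,166),8),("brL",(257,97),46),("brR",(296,97),46),("sadL",(245.3,114.5),40),("sadR",(308.3,114.5),40),("sadLn",(245.5,126),40),("sadRn",(308.5,126),40)):
    p=toworld(c,uv,z)[:2]; print(nm,np.round(p,1),np.round((p-t[:2])@u,1),np.round((p-t[:2])@n,1))
E
```

```text
fl [641.   26.6] 95.8 32.9
fr [634.9 -31.3] 95.7 -25.4
nl [631.1  27.9] 85.8 33.2
nr [624.9 -30.3] 85.7 -25.3
sl [566.9  32.3] 21.5 31.0
sr [561.4 -19.8] 21.4 -21.5
brL [620.2  13.8] 76.4 18.1
brR [617.3 -13.3] 76.4 -9.3
sadL [609.2  24.2] 64.4 27.2
sadR [604.4 -21.3] 64.3 -18.5
sadLn [601.1  25.1] 56.3 27.3
sadRn [596.3 -20.7] 56.2 -18.8
```

```bash
python3 - <<'E'
from h import *
c=ctrl.calibration("wrist");t=ctrl.state()["tcp_pos"]
a=np.radians(-5.9);u=np.array([np.cos(a),np.sin(a),0]);n=np.array([-u[1],u[0],0]);z=np.array([0,0,1.])
g=t-154.7*z
for cc in(9,):
  for th in(0,3,6,10):
    for h in(-3,0,3):
      r=np.radians(th);ax=u*np.cos(r)+z*np.sin(r);up=-u*np.sin(r)+z*np.cos(r)
      m=g+h*z-cc*ax
      f=lambda s,l,v:proj(c,m+s*ax+l*n+v*up)
      print(th,h,"btntop far",np.round(f(55,0,8),0),f(55,0,-8).round(),"body bot/ top edge",f(52,0,16).round(),"edges",f(52,16,0).round(),f(52,-16,0).round(),"flat",f(-55,16,0).round(),f(-55,-16,0).round(),f(-55,0,16).round())
E
python3 - <<'E'
import cv2
im=cv2.imread("pics/w2_raw.png")
cv2.imwrite("pics/w2d.png",cv2.resize(im[170:410,200:370],None,fx=2.5,fy=2.5,interpolation=cv2.INTER_CUBIC))
E
```

```text
0 -3 btntop far [284. 186.] [284. 177.] body bot/ top edge [284. 201.] edges [238. 190.] [329. 190.] flat [247. 430.] [321. 430.] [284. 464.]
0 0 btntop far [284. 188.] [284. 179.] body bot/ top edge [284. 204.] edges [237. 192.] [330. 192.] flat [246. 436.] [321. 436.] [284. 472.]
0 3 btntop far [284. 191.] [284. 180.] body bot/ top edge [284. 207.] edges [236. 194.] [331. 194.] flat [246. 442.] [322. 442.] [284. 479.]
3 -3 btntop far [284. 189.] [284. 177.] body bot/ top edge [284. 206.] edges [238. 192.] [330. 191.] flat [248. 423.] [320. 423.] [284. 458.]
3 0 btntop far [284. 192.] [284. 179.] body bot/ top edge [284. 209.] edges [237. 194.] [331. 193.] flat [247. 429.] [321. 429.] [284. 465.]
3 3 btntop far [284. 194.] [284. 181.] body bot/ top edge [284. 212.] edges [236. 196.] [332. 196.] flat [247. 435.] [321. 435.] [284. 472.]
6 -3 btntop far [284. 193.] [284. 178.] body bot/ top edge [284. 211.] edges [237. 194.] [330. 193.] flat [248. 417.] [319. 416.] [284. 451.]
6 0 btntop far [284. 195.] [284. 180.] body bot/ top edge [284. 214.] edges [236. 196.] [332. 195.] flat [248. 422.] [320. 422.] [284. 458.]
6 3 btntop far [284. 198.] [284. 182.] body bot/ top edge [284. 217.] edges [235. 198.] [333. 198.] flat [247. 428.] [320. 428.] [284. 465.]
10 -3 btntop far [284. 198.] [284. 180.] body bot/ top edge [284. 219.] edges [236. 197.] [332. 197.] flat [249. 408.] [318. 408.] [284. 442.]
10 0 btntop far [284. 201.] [284. 181.] body bot/ top edge [284. 222.] edges [235. 199.] [333. 199.] flat [249. 413.] [319. 413.] [284. 449.]
10 3 btntop far [284. 204.] [284. 183.] body bot/ top edge [284. 225.] edges [234. 201.] [334. 201.] flat [248. 418.] [320. 418.] [284. 455.]
```

View pics/w2d.png

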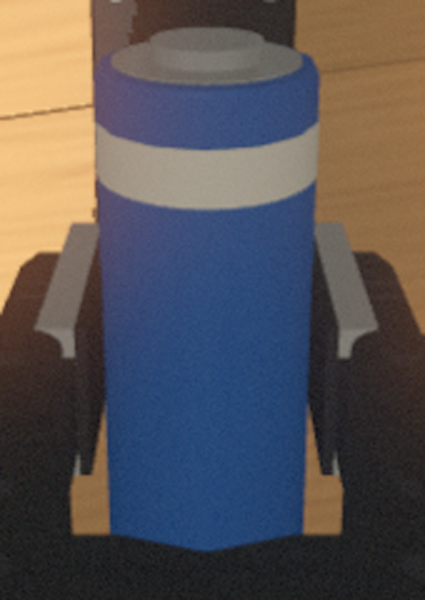

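```bash
python3 -m handwheel '[[[1,2.4,0,-3,0],[1,4.8,-0.06,-6,0],[1,4.8,-0.06,-9,0],[1,4.8,-0.06,-10,0],[1,4.8,-0.06,-10.6,0],[1,4.8,-0.06,-10.6,0],[1,4.8,-0.06,-10.6,0]]]'
python3 - <<'E'
from h import *
snap("wrist","w3")
E
```

```text
t: 4.45
tcp_pos: [590.6, 4.0, 242.5]
ee_rot: [0.526, 0.473, -0.525, 0.474]
wrist_force: [-0.6, -0.8, -1.6]
gripper_width: 30.4
```

View pics/w3.png

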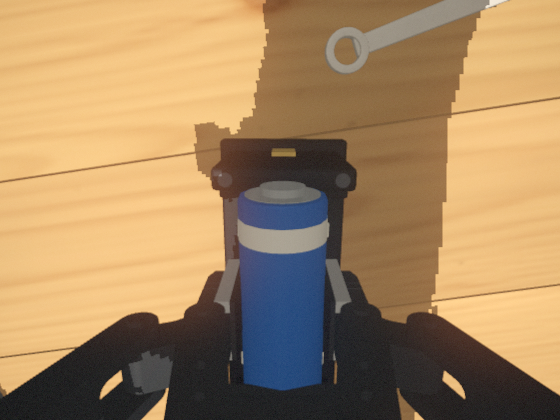

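```bash
python3 -m handwheel '[[[1,0,0,-0.4,0],[1,0,0,-0.7,0],[1,0,0,-1.0,0],[1,0,0,-1.3,0],[1,0,0,-1.3,0],[1,0,0,-1.3,0]]]'
python3 - <<'E'
from h import *
print(ctrl.state()["tcp_pos"])
snap("wrist","w4")
E
```

```text
t: 5.1
tcp_pos: [589.8, 4.6, 228.4]
ee_rot: [-0.525, -0.474, 0.525, -0.473]
wrist_force: [-6.1, -0.1, 5.2]
gripper_width: 31.1
[589.83888223   4.55281797 228.36946305]
```

View pics/w4.png

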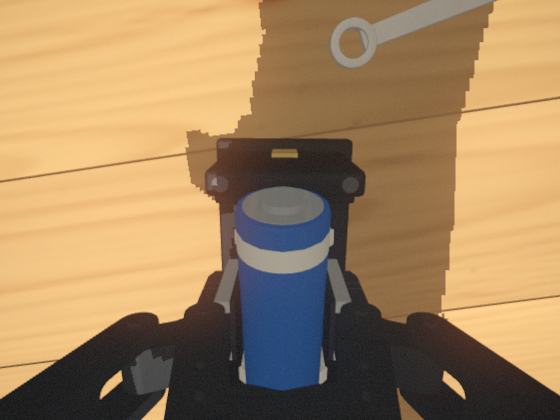

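```bash
python3 -m handwheel '[[[1,0,0,1,0],[1,0,0,2,0],[1,0,0,2.5,0],[1,0,0,2.5,0],[1,0,0,2.5,0]]]'
python3 - <<'E'
from h import *
c=ctrl.calibration("wrist");t=ctrl.state()["tcp_pos"];print(t,ctrl.state()["gripper_width"])
snap("wrist","w5",(200,160,370,400),2.5)
snap("top","t5",(220,130,330,260),5)
a=np.radians(-5.9);u=np.array([np.cos(a),np.sin(a),0]);n=np.array([-u[1],u[0],0]);z=np.array([0,0,1.])
g=t-154.7*z
for th in(8,10,12,14):
  for cc in(8,10,):
    for h in(-2,):
      r=np.radians(th);ax=u*np.cos(r)+z*np.sin(r);up=-u*np.sin(r)+z*np.cos(r)
      m=g+h*z-cc*ax
      f=lambda s,l,v:proj(c,m+s*ax+l*n+v*up).round(1)
      print(th,cc,h,"btn far/near",f(55,0,-8),f(55,0,8),"rim near/far",f(52,0,16),f(52,0,-16),"edges",f(52,16,0),f(52,-16,0))
E
```

```text
t: 5.65
tcp_pos: [590.3, 4.4, 252.8]
ee_rot: [0.525, 0.473, -0.525, 0.474]
wrist_force: [0.1, 0.2, -3.0]
gripper_width: 30.8
[590.26842236   4.39928465 252.79668238] 30.75872592147899
8 8 -2 btn far/near [284.  176.7] [284.2 193.5] rim near/far [284.4 212.9] [283.9 177.3] edges [236.3 193. ] [331.9 193. ]
8 10 -2 btn far/near [284. 182.] [284.2 199.4] rim near/far [284.3 219. ] [283.9 182.3] edges [236.6 198.5] [331.6 198.5]
10 8 -2 btn far/near [284.  177.5] [284.3 196.4] rim near/far [284.4 216.9] [283.9 177.3] edges [235.8 194.8] [332.5 194.8]
10 10 -2 btn far/near [284.  182.9] [284.3 202.2] rim near/far [284.4 223. ] [283.9 182.3] edges [236.1 200.3] [332.1 200.3]
12 8 -2 btn far/near [284.1 178.6] [284.3 199.5] rim near/far [284.4 221.1] [283.9 177.4] edges [235.3 196.8] [333.  196.7]
12 10 -2 btn far/near [284.1 183.9] [284.3 205.3] rim near/far [284.4 227.1] [283.9 182.5] edges [235.6 202.2] [332.6 202.2]
14 8 -2 btn far/near [284.1 179.8] [284.3 202.8] rim near/far [284.4 225.6] [284.  177.8] edges [234.8 198.9] [333.6 198.9]
14 10 -2 btn far/near [284.1 185.1] [284.3 208.6] rim near/far [284.4 231.4] [284.  182.8] edges [235.2 204.3] [333.2 204.3]
```

View pics/w5.png

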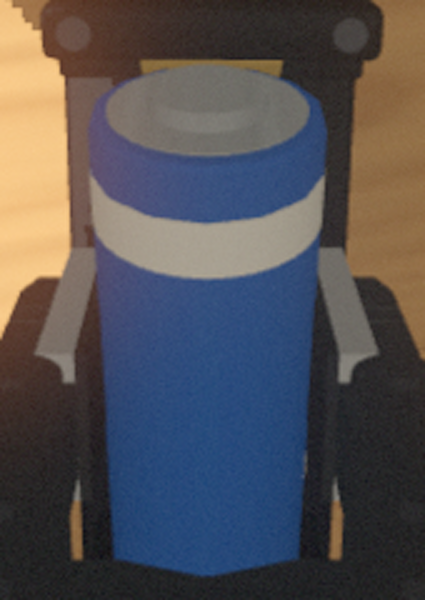

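View pics/t5.png

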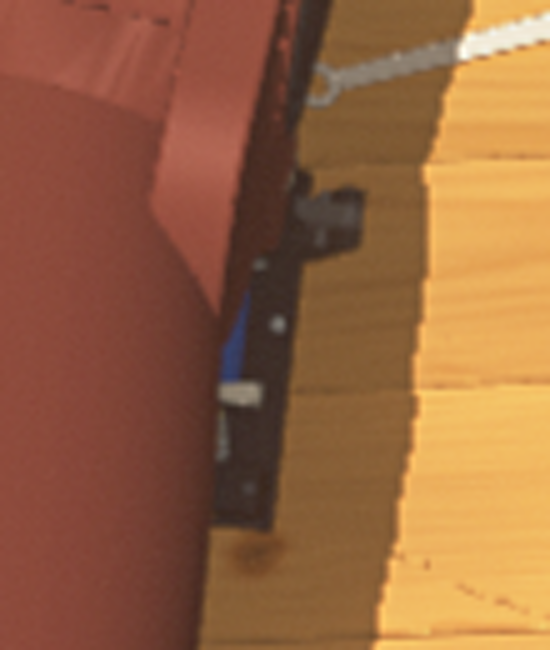

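```bash
python3 -m handwheel '[[[1,-0.24,0,-0.8,0],[1,-0.24,0,-1.64,0],[1,-0.84,0.05,-2.24,0],[1,-1.03,0.07,-2.5,0],[1,-1.23,0.09,-2.84,0],[1,-1.5,0.12,-3.1,0],[1,-1.73,0.14,-3.44,0],[1,-1.73,0.14,-3.44,0],[1,-1.73,0.14,-3.44,0],[1,-1.73,0.14,-3.44,0]]]'
python3 - <<'E'
from h import *
c=ctrl.calibration("wrist");t=ctrl.state()["tcp_pos"];print(t,ctrl.state()["gripper_width"],ctrl.state()["torque"])
snap("wrist","w6",(200,100,370,400),2)
snap("scene","s6",(180,150,320,260),5)
E
```

```text
t: 6.75
tcp_pos: [573.9, 5.5, 219.5]
ee_rot: [0.526, 0.472, -0.524, 0.475]
wrist_force: [6.6, -0.6, 1.1]
gripper_width: 30.8
[573.85729588   5.54379531 219.45844394] 30.83863366766185 [-0.12474304 -1.13749462  0.04533535]
```

View pics/w6.png

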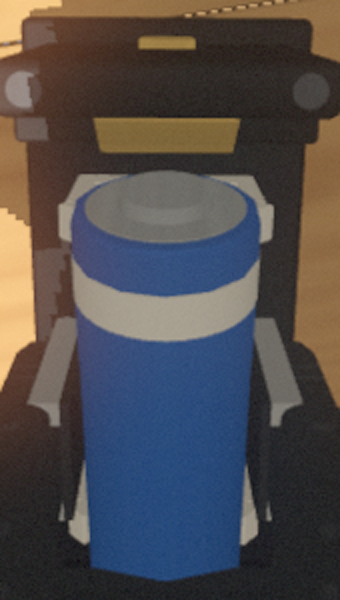

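View pics/s6.png

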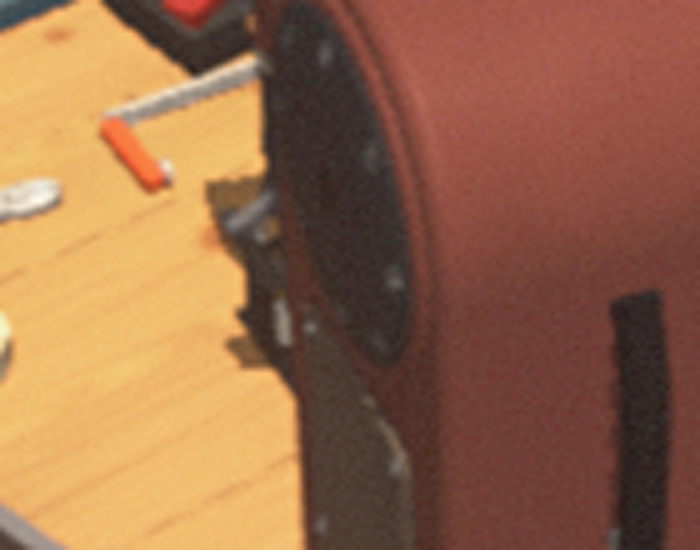

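```bash
python3 -m handwheel '[[[1,-0.2,0.02,-0.3,0],[1,-0.35,0.04,-0.6,0],[1,-0.35,0.04,-0.9,0],[1,-0.35,0.04,-1.2,0],[1,-0.35,0.04,-1.5,0],[1,-0.35,0.04,-1.7,0],[1,-0.35,0.04,-1.85,0],[1,-0.35,0.04,-1.85,0],[1,-0.35,0.04,-1.85,0]]]'
python3 - <<'E'
from h import *
c=ctrl.calibration("wrist");t=ctrl.state()["tcp_pos"];print(t,ctrl.state()["gripper_width"],ctrl.state()["torque"])
snap("wrist","w7",(200,100,370,400),2)
E
```

```text
t: 7.75
tcp_pos: [571.2, 5.9, 202.1]
ee_rot: [0.527, 0.472, -0.524, 0.475]
wrist_force: [7.5, 1.1, 5.9]
gripper_width: 31.0
[571.16960533   5.9453785  202.12269822] 31.024219448560682 [ 0.13559097 -1.2435593  -0.0052328 ]
```

View pics/w7.png

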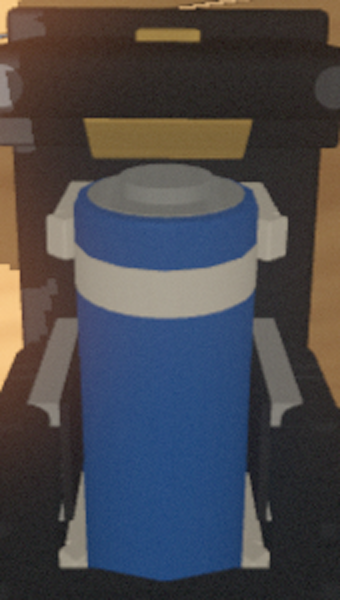

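```bash
python3 -m handwheel '[[[1,0,0,-0.2,0],[1,0,0,-0.4,0],[1,0,0,-0.4,0],[1,0.2,-0.02,-0.4,0],[1,0.35,-0.04,-0.4,0],[1,0.35,-0.04,-0.4,0],[1,0.35,-0.04,-0.4,0]]]'
python3 - <<'E'
from h import *
c=ctrl.calibration("wrist");t=ctrl.state()["tcp_pos"];print(t,ctrl.state()["gripper_width"],ctrl.state()["torque"])
snap("wrist","w8",(200,100,370,400),2)
E
```

```text
t: 8.5
tcp_pos: [572.8, 5.8, 199.3]
ee_rot: [-0.525, -0.473, 0.525, -0.474]
wrist_force: [-15.4, 1.4, 31.1]
gripper_width: 31.0
[572.80667457   5.83546518 199.25347098] 30.99526912452379 [ 0.33353711  3.16479806 -0.19072689]
```

View pics/w8.png

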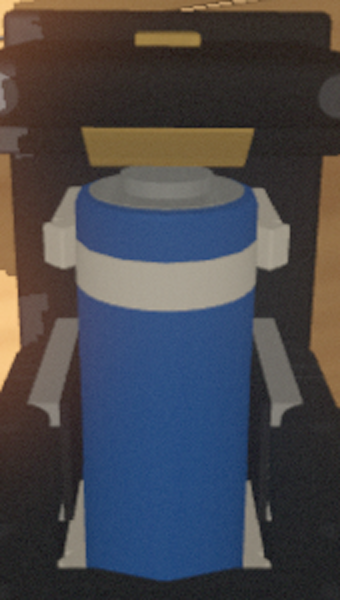

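```bash
python3 -m handwheel '[[[1,-0.1,0.01,0.2,0],[0.4,-0.1,0.01,0.2,0],[0.4,-0.1,0.01,0.2,0],[0.4,-0.1,0.01,0.2,0],[0.4,-0.1,0.01,4,0],[0.4,-0.1,0.01,8,0],[0.4,-0.1,0.01,12,0],[0.4,-0.1,0.01,14,0],[0.4,-0.1,0.01,14,0],[0.4,-0.1,0.01,14,0]]]'
python3 - <<'E'
from h import *
c=ctrl.calibration("wrist");t=ctrl.state()["tcp_pos"];print(t,ctrl.state()["gripper_width"])
snap("wrist","w9")
E
```

```text
t: 9.55
tcp_pos: [571.9, 5.9, 335.3]
ee_rot: [-0.525, -0.474, 0.525, -0.473]
wrist_force: [0.1, -0.2, 0.0]
gripper_width: 51.2
[571.87876489   5.89556216 335.28240275] 51.235799835474026
```

View pics/w9.png

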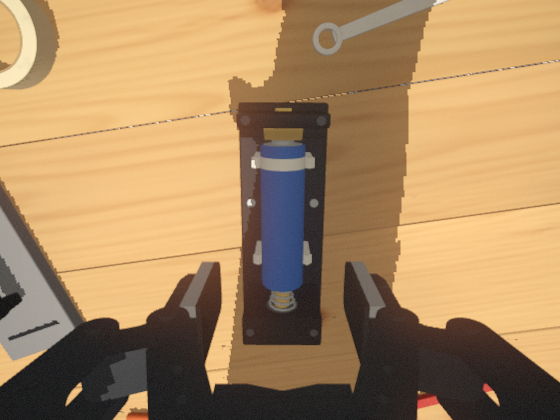

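```bash
python3 - <<'E'
from h import *
im=cv2.imread("pics/w9_raw.png")
c=ctrl.calibration("wrist")
a=np.radians(-5.9);u=np.array([np.cos(a),np.sin(a),0]);n=np.array([-u[1],u[0],0]);z=np.array([0,0,1.])
S=np.array([564.4,6.6,44]);P=lambda x,y,h:proj(c,S+x*u+y*n+(h-44)*z)
big=cv2.resize(im[90:350,220:350],None,fx=4.5/2,fy=4.5/2,interpolation=cv2.INTER_CUBIC)
pts=dict(brass=[(55,-15,46),(55,15,46)],block=[(64,-30,64),(64,30,64),(74,-30,64),(74,30,64)],sp=[(-74,-30,64),(-74,30,64),(-98,-30,64),(-98,30,64)],body=[(52,-16,44),(52,16,44),(-55,-16,44),(-55,16,44),(-55,0,60),(52,0,60)])
for k,v in pts.items():
    for q in v:
        p=P(*q);print(k,q,p.round(1)); cv2.circle(big,tuple(int(i) for i in ((p-[220,90])*2.25)),2,(0,0,255),-1)
cv2.imwrite("pics/w9c.png",big)
E
```

```text
brass (55, -15, 46) [305.1 139.2]
brass (55, 15, 46) [261.6 139.2]
block (64, -30, 64) [330.7 127.6]
block (64, 30, 64) [236.2 127.6]
block (74, -30, 64) [331.3 111.3]
block (74, 30, 64) [235.7 111.4]
sp (-74, -30, 64) [323.8 318.1]
sp (-74, 30, 64) [242.9 318.1]
sp (-98, -30, 64) [322.8 345.8]
sp (-98, 30, 64) [243.8 345.8]
body (52, -16, 44) [306.3 143.3]
body (52, 16, 44) [260.4 143.3]
body (-55, -16, 44) [303.8 282.2]
body (-55, 16, 44) [262.7 282.2]
body (-55, 0, 60) [283.3 292.4]
body (52, 0, 60) [283.4 146. ]
```

View pics/w9c.png

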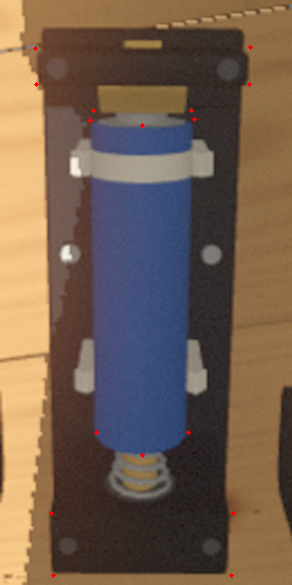

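```bash
python3 - <<'E'
from h import *
c=ctrl.calibration("top")
P=np.array([toworld(c,p,14)[:2] for p in((142.4,173),(171,166),(187.6,235.6),(158.6,243.4))]);print(P.round(1),P.mean(0),np.linalg.norm(np.diff(P,axis=0),axis=1))
d=(P[0]+P[1]-P[2]-P[3]);print(np.degrees(np.arctan2(d[1],d[0])))
E
```

```text
[[614.  316.7]
 [631.8 244.3]
 [455.8 197.7]
 [436.4 269.8]] [534.49131847 257.1184404 ] [ 74.55767391 181.98981349  74.61003769]
14.82050911909753
```

```bash
python3 -c "
from h import *
print(ctrl.state()['q'])"
```

```text
[-2.18257976e-01  1.70663851e-02 -1.20415441e-01  1.43523616e+00
 -1.59791953e-04  3.02672689e+00]
```

```bash
python3 -m handwheel '[[[0.4,0,2,0,8.4],[0.4,0,4,0,16.8],[0.4,0,6,0,25.2],[0.4,0,8,0,33.6],[0.4,0,10,0,42],[0.4,0,12,0,50.4],[0.4,0,14,0,58.8],[0.4,0,16,0,67.2],[0.4,0,18,0,75.6],[0.4,0,20,0,84],[0.4,0,22,0,92.4],[0.4,-1,24,0,100.7]]]' && python3 -m handwheel '[[[0.4,-0.5,0.3,0,8.4],[0.4,-1,0.5,0,16.8],[0.4,-1.5,1,0,25.2],[0.4,-2,1.1,0,33.6],[0.4,-2.7,1.1,0,42],[0.4,-2.7,1.1,0,50.4],[0.4,-2.7,1.1,0,58.8],[0.4,-2.7,1.1,0,67.2],[0.4,-2.7,1.1,0,75.6],[0.4,-2.7,1.1,0,84],[0.4,-2.7,1.1,0,92.4],[0.4,-2.7,1.1,0,100]]]'
python3 - <<'E'
from h import *
from scipy.spatial.transform import Rotation as R
s=ctrl.state();print(s["q"],s["tcp_pos"],R.from_quat(s["ee_rot"]).as_matrix()[:,1])
c=ctrl.calibration("wrist");
snap("wrist","w10")
E
```

```text
t: 10.8
tcp_pos: [561.8, 246.5, 333.4]
ee_rot: [-0.032, 0.707, 0.031, 0.705]
wrist_force: [-0.3, 0.2, -0.1]
gripper_width: 51.1
t: 12.0
tcp_pos: [534.4, 256.8, 333.6]
ee_rot: [-0.561, 0.431, 0.562, 0.429]
wrist_force: [0.2, -0.4, -0.7]
gripper_width: 51.5
[ 2.27573151e-01  8.28136440e-02 -5.40662057e-02  1.43717808e+00
  7.38353848e-05 -3.63701163e-02] [534.39601416 256.79783881 333.60423449] [-0.96536356 -0.26088808  0.00325676]
```

View pics/w10.png

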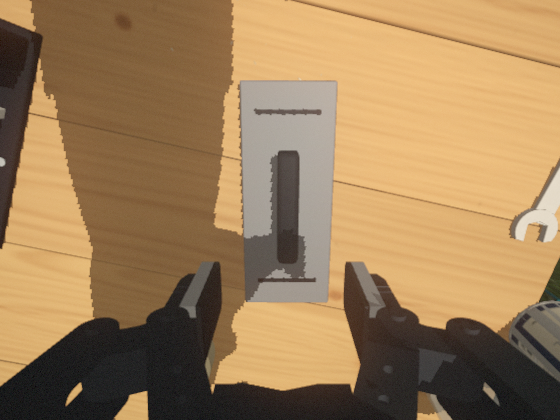

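```bash
python3 - <<'E'
from h import *
c=ctrl.calibration("wrist");t=ctrl.state()["tcp_pos"]
P=np.array([toworld(c,p,14)[:2] for p in((240,81),(337,81),(328,302),(245.5,302))]);print(P.round(1),P.mean(0),np.linalg.norm(np.diff(P,axis=0),axis=1))
d=(P[2]+P[3]-P[0]-P[1]);print(np.degrees(np.arctan2(d[1],d[0])))
H=np.array([toworld(c,p,44)[:2] for p in((277.5,151),(299,151),(297,260),(279,260))]);print(H.mean(0),np.linalg.norm(np.diff(H,axis=0),axis=1))
d=(H[2]+H[3]-H[0]-H[1]);print(np.degrees(np.arctan2(d[1],d[0])),t)
E
```

```text
[[459.3 203.8]
 [440.  273.1]
 [617.4 322.2]
 [636.8 252.1]] [538.38972591 262.8093756 ] [ 71.87691662 183.97364978  72.69794592]
15.343248720020904
[535.69540486 262.04521099] [15.03845002 82.68087945 13.72435626]
15.68049547870474 [534.42256859 256.77368492 333.63321141]
```

```bash
python3 -m handwheel '[[[0.4,0.36,0.58,-4,0.2],[0.4,0.36,0.58,-8,0.2],[0.4,0.36,0.58,-11,0.2],[0.4,0.36,0.58,-13,0.2],[0.4,0.36,0.58,-13.95,0.2],[0.4,0.36,0.58,-13.95,0.2],[1,0.36,0.58,-13.95,0.2],[1,0.36,0.58,-13.95,0.2],[1,0.36,0.58,-13.95,0.2],[1,0.36,0.58,-13.95,0.2],[1,0.36,0.58,-13.95,0.2]]]' 60
python3 - <<'E'
from h import *
snap("wrist","w11")
E
```

```text
t: 13.15
tcp_pos: [539.2, 262.9, 198.0]
ee_rot: [0.561, -0.43, -0.56, -0.431]
wrist_force: [-0.2, -0.2, 6.3]
gripper_width: 14.5
```

View pics/w11.png

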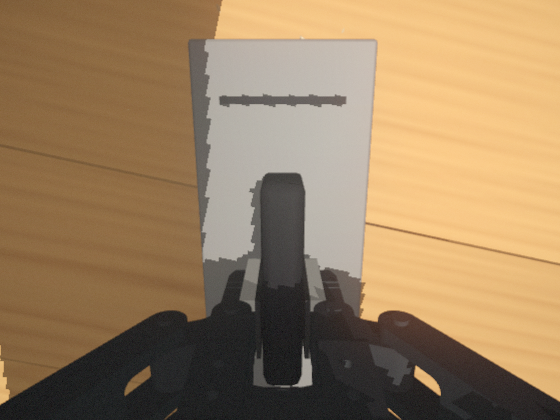

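```bash
python3 -m handwheel '[[[1,0,0,3,0],[1,0,0,6,0],[1,0,0,10,0],[1,0,0,10,0],[1,0,0,10,0]]]'
python3 - <<'E'
from h import *
s=ctrl.state();t=s["tcp_pos"];print(t,s["gripper_width"],s["wrist_force"],s["torque"])
c=ctrl.calibration("wrist");
snap("wrist","w12")
from scipy.spatial.transform import Rotation as R
y=R.from_quat(s["ee_rot"]).as_matrix()[:,1];u=-y;n=np.array([-u[1],u[0],0]);z=np.array([0,0,1.])
o=t-198*z
for e in(-3,0,3):
  print(e,[proj(c,o+(e+a)*u+b*n+h*z).round(1).tolist() for a,b,h in((-92.5,36.5,14),(-92.5,-36.5,14),(-43,8,44),(-43,-8,44),(-43,0,28))])
E
```

```text
t: 13.7
tcp_pos: [538.9, 262.8, 297.3]
ee_rot: [0.561, -0.43, -0.56, -0.431]
wrist_force: [0.1, -0.1, -2.1]
gripper_width: 14.5
[538.87598555 262.80900474 297.32018311] 14.475763874009683 [ 0.10739226 -0.06097634 -2.08663653] [0.0028925  0.03828313 0.00551039]
-3 [[377.3, 33.2], [185.2, 33.2], [304.6, 177.2], [257.6, 177.2], [281.2, 168.8]]
0 [[376.7, 41.8], [185.8, 41.8], [304.5, 185.8], [257.8, 185.8], [281.2, 176.6]]
3 [[376.2, 50.3], [186.3, 50.3], [304.3, 194.3], [257.9, 194.3], [281.2, 184.2]]
```

View pics/w12.png

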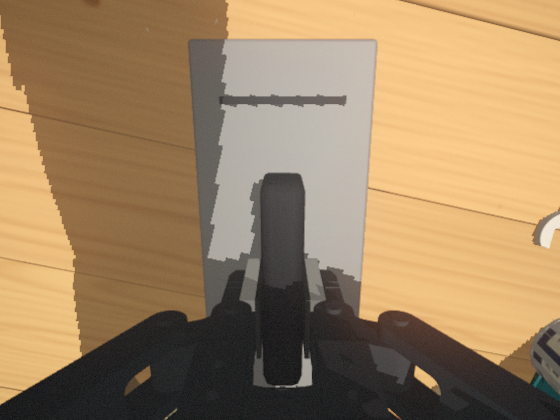

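```bash
python3 -m handwheel '[[[1,0.2,-2.5,0,-3],[1,0.3,-6,0,-8],[1,0.5,-9.5,0,-13],[1,0.8,-13,0,-18],[1,1,-17,0,-21.2],[1,1.2,-21,0,-21.2],[1,1.4,-24,0,-21.2],[1,1.47,-25.5,0,-21.2],[1,1.47,-25.5,0,-21.2],[1,1.47,-25.5,0,-21.2],[1,1.47,-25.5,0,-21.2]]]'
python3 - <<'E'
from h import *
s=ctrl.state();t=s["tcp_pos"];print(t,s["gripper_width"],s["q"])
from scipy.spatial.transform import Rotation as R
y=-R.from_quat(s["ee_rot"]).as_matrix()[:,1];print(np.degrees(np.arctan2(y[1],y[0])))
snap("wrist","w13");snap("top","t13",(200,130,340,270),4);snap("scene","s13",(180,150,320,260),5)
E
```

```text
t: 14.85
tcp_pos: [553.0, 8.9, 295.8]
ee_rot: [-0.472, 0.526, 0.473, 0.526]
wrist_force: [0.1, -0.1, -2.1]
gripper_width: 14.9
[553.00942933   8.87062444 295.82216161] 14.942027460081245 [-2.20582704e-01 -3.00531050e-02 -2.37445578e-01  1.36434653e+00
  4.09413900e-04 -1.13235787e-01]
-6.1505232316877025
```

View pics/w13.png

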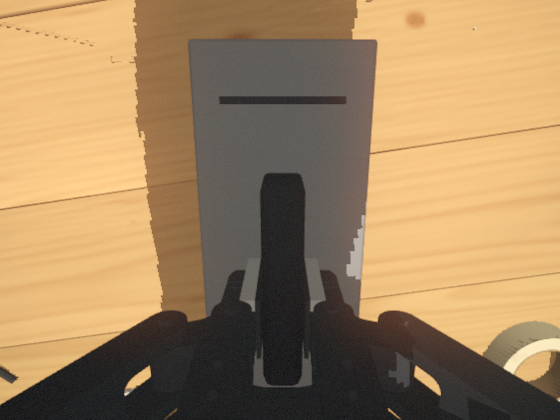

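View pics/s13.png

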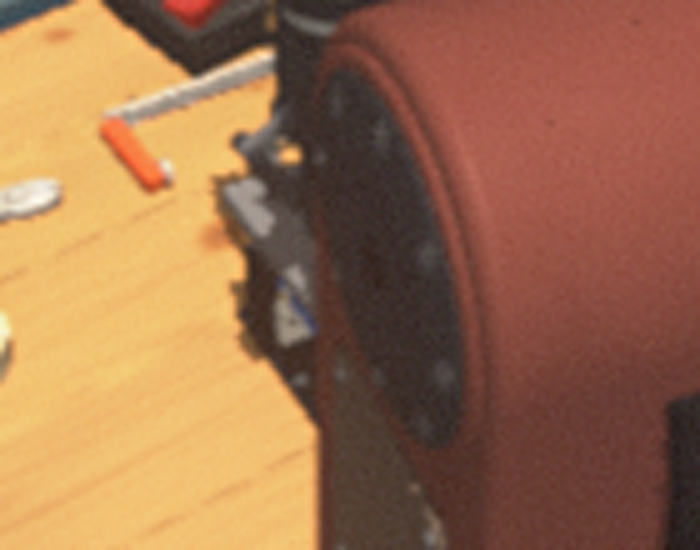

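```bash
python3 -m handwheel '[[[1,0.06,-0.1,-1,0.2],[1,0.06,-0.1,-2,0.2],[1,0.06,-0.1,-2.8,0.2],[1,0.06,-0.1,-2.8,0.2],[1,0.06,-0.1,-3.2,0.2],[1,0.06,-0.1,-3.6,0.2],[1,0.06,-0.1,-3.8,0.2],[1,0.06,-0.1,-3.8,0.2]]]'
```

```text
t: 15.8
tcp_pos: [553.7, 6.7, 258.1]
ee_rot: [-0.473, 0.526, 0.473, 0.526]
wrist_force: [-0.8, 0.4, -1.8]
gripper_width: 14.8
```

```bash
python3 -m handwheel '[[[1,0,0.05,-0.3,0],[1,0,0.05,-0.55,0],[1,0,0.05,-0.7,0],[1,0,0.05,-0.7,0],[1,0,0.05,-0.7,0]]]'
```

```text
t: 16.3
tcp_pos: [553.8, 7.3, 252.0]
ee_rot: [-0.473, 0.525, 0.473, 0.526]
wrist_force: [-3.6, 1.4, 5.2]
gripper_width: 14.3
```

```bash
python3 -m handwheel '[[[0.5,0,0.05,-0.7,0],[0.5,0,0.05,-0.7,0],[0.5,0,0.05,-0.7,0],[0.5,0,0.05,-0.5,0],[0.5,0,0.05,2,0],[0.5,0,0.05,6,0],[0.5,0,0.05,9,0],[0.5,0,0.05,10,0],[0.5,0,0.05,10,0]]]'
python3 - <<'E'
from h import *
c=ctrl.calibration("wrist")
snap("wrist","w14")
a=np.radians(-5.9);u=np.array([np.cos(a),np.sin(a),0]);n=np.array([-u[1],u[0],0]);z=np.array([0,0,1.])
r=np.array([552.5,7.8,0])
print([proj(c,r+x*u+y*n+h*z).round(1).tolist() for x,y,h in((-92.5,36.5,68),(-92.5,-36.5,68),(92.5,36.5,68),(92.5,-36.5,68),(-43,0,98),(43,0,98))])
E
```

```text
t: 17.2
tcp_pos: [554.3, 7.6, 353.1]
ee_rot: [-0.474, 0.525, 0.472, 0.526]
wrist_force: [-0.3, -0.6, -0.2]
gripper_width: 43.0
[[337.7, 62.3], [224.0, 62.5], [328.0, 314.8], [235.2, 315.0], [280.9, 145.6], [281.3, 275.1]]
```

View pics/w14.png

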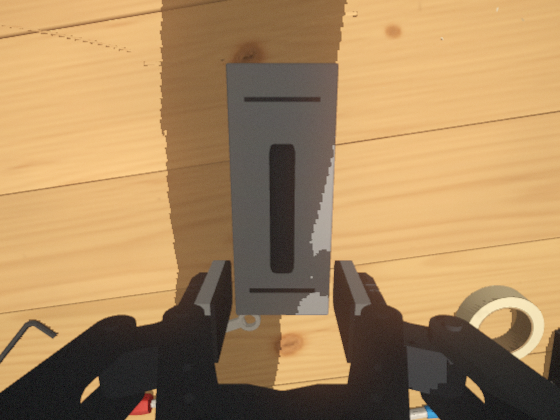

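```bash
python3 -m handwheel '[[[0.5,-2,-4,4,0],[0.5,-3,-8,6,0],[0.5,-4,-12,8,0],[0.5,-5,-16,8,0],[0.5,-6,-20,8,0],[0.5,-7,-25,8,0],[0.5,-8,-30,8,0],[0.5,-9,-34,8,0],[0.5,-9,-34,8,0]]]'
python3 - <<'E'
from h import *
im=cv2.imread("pics/w14_raw.png");cv2.imwrite("pics/w14c.png",cv2.resize(im[50:330,200:360],None,fx=2.1,fy=2.1,interpolation=cv2.INTER_CUBIC))
for k in("top","scene"):
    c=ctrl.calibration(k);im=snap(k,k+"15")
    a=np.radians(-5.9);u=np.array([np.cos(a),np.sin(a),0]);n=np.array([-u[1],u[0],0]);z=np.array([0,0,1.]);r=np.array([552.5,7.8,0])
    Q=[proj(c,r+x*u+y*n+h*z) for x,y,h in((-92.5,36.5,68),(-92.5,-36.5,68),(92.5,-36.5,68),(92.5,36.5,68),(-92.5,36.5,54),(92.5,36.5,54),(-92.5,-36.5,54))]
    ctr=np.mean(Q,axis=0);x0,y0=(ctr-[60,55]).astype(int)
    s=6;b=cv2.resize(im[y0:y0+110,x0:x0+120],None,fx=s,fy=s,interpolation=cv2.INTER_CUBIC);cv2.imwrite(f"pics/{k}15c.png",b)
    for q in Q: cv2.circle(b,tuple(int(i) for i in (q-[x0,y0]+.5)*s),3,(0,0,255),-1)
    cv2.imwrite(f"pics/{k}15d.png",b[:600,:800])
E
```

```text
t: 18.15
tcp_pos: [462.1, -336.6, 428.1]
ee_rot: [-0.471, 0.527, 0.473, 0.526]
wrist_force: [0.8, -0.4, -0.4]
gripper_width: 42.5
```

View pics/w14c.png

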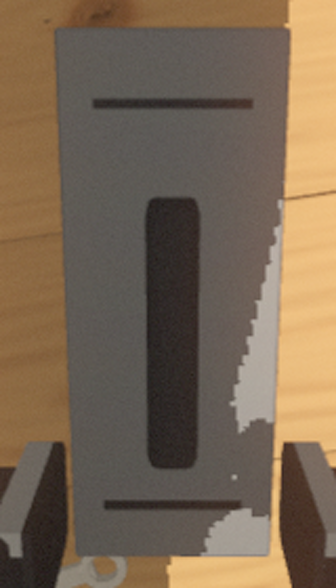

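View pics/top15d.png

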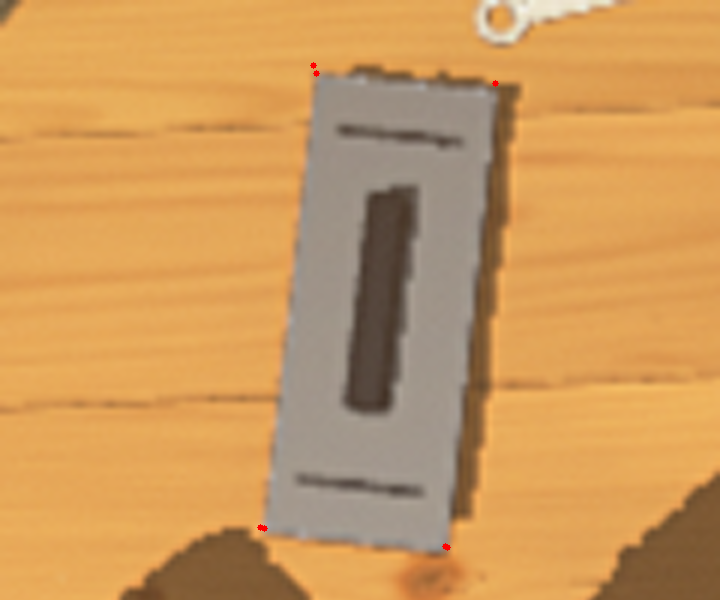

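View pics/scene15d.png

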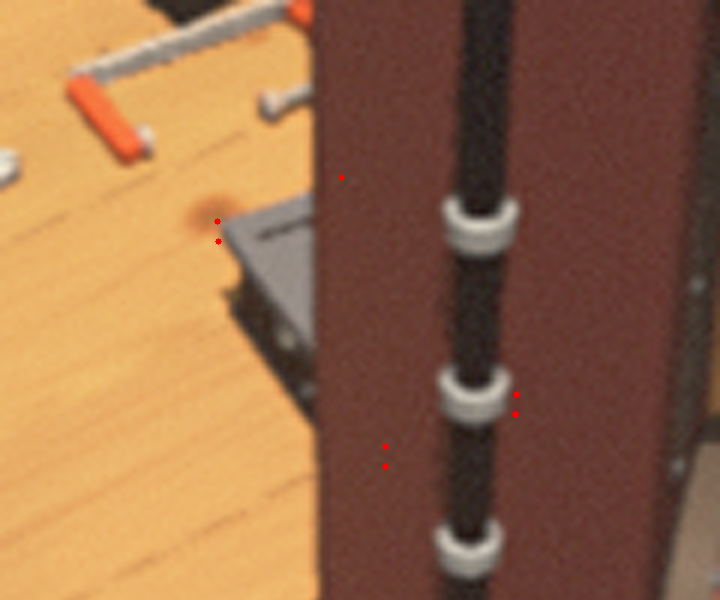

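```bash
python3 -m handwheel '[[[0.5,-3,-3,1,0],[0.5,-7,-6,1,0],[0.5,-11,-9,1,0],[0.5,-15,-13,1,0],[0.5,-19,-17,1,0],[0.5,-22,-21,1,0],[0.5,-22,-21,1,0],[0.5,-22,-21,1,0]]]'
python3 - <<'E'
from h import *
for k in("scene",):
    c=ctrl.calibration(k);im=snap(k,k+"16")
    a=np.radians(-5.9);u=np.array([np.cos(a),np.sin(a),0]);n=np.array([-u[1],u[0],0]);z=np.array([0,0,1.]);r=np.array([552.5,7.8,0])
    Q=[proj(c,r+x*u+y*n+h*z) for x,y,h in((-92.5,36.5,68),(-92.5,-36.5,68),(92.5,-36.5,68),(92.5,36.5,68),(-92.5,36.5,54),(92.5,36.5,54),(-92.5,-36.5,54),(-98,35,0),(-98,35,8),(86,35,8),(86,35,0))]
    Q=np.array(Q)
    ctr=np.mean(Q,axis=0);x0,y0=(ctr-[50,45]).astype(int)
    s=6;b=cv2.resize(im[y0:y0+95,x0:x0+110],None,fx=s,fy=s,interpolation=cv2.INTER_CUBIC)
    cv2.imwrite("pics/scene16c.png",b)
    for q in Q: cv2.circle(b,tuple(int(i) for i in (q-[x0,y0]+.5)*s),3,(0,0,255),-1)
    cv2.imwrite(f"pics/{k}16d.png",b)
E
```

```text
t: 19.05
tcp_pos: [243.4, -542.7, 440.0]
ee_rot: [-0.472, 0.525, 0.473, 0.526]
wrist_force: [1.3, 1.2, -1.1]
gripper_width: 42.7
```

View pics/scene16d.png

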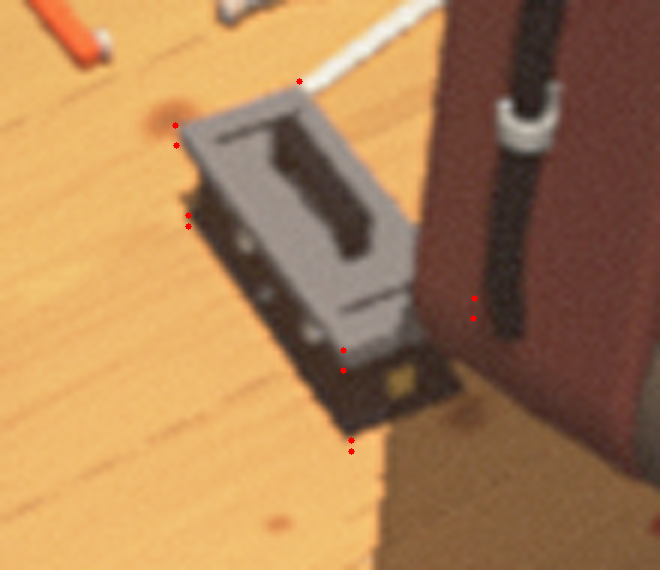

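```bash
python3 - <<'E'
from h import *
a=cv2.imread("pics/w10_raw.png")[70:310,225:350];b=cv2.imread("pics/w14_raw.png")[55:325,220:345]
for n,i in(("e1",a),("e2",b)):
    cv2.imwrite(f"pics/{n}.png",cv2.resize(np.hstack([i[:45],i[-45:]]),None,fx=3.2,fy=3.2*2,interpolation=cv2.INTER_CUBIC))
E
```

```text
(no output)
```

View pics/e1.png

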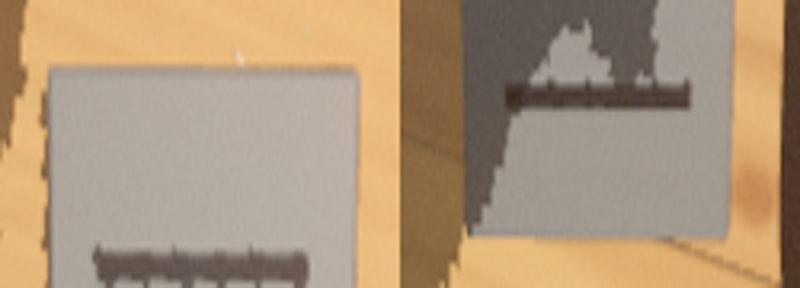

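View pics/e2.png

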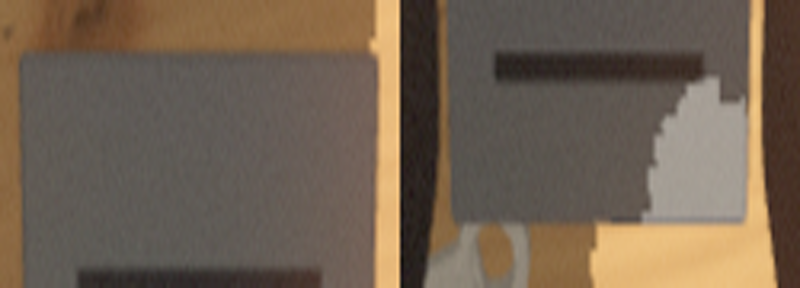

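```bash
python3 - <<'E'
from h import *
from scipy.optimize import least_squares
c0=ctrl.calibration("wrist");f,cx,cy=K(c0)
def cols(L,R,off,half): return [(v-(400 if half else 0))/3.2+off for v in(L,R)]
def pts(off,r0,r1,T,B,ST,SB,rt,rb,rst,rsb):
    o=[]
    for (L,R),h,r in((T,0,rt),(B,1,rb),(ST,0,rst),(SB,1,rsb)):
        l,rr=cols(L,R,off,h);row=(r1 if h else r0)+r/6.4;o+=[(l,row),(rr,row)]
    return np.array(o)
D=[pts(225,70,265,(48,359),(467,730),(94,308),(507,691),67,237,264,95),
   pts(220,55,280,(21,378),(452,747),(77,322),(495,705),55,222,278,66)]
# shared slot params a(pos),b(half len); per-image pose
def model(rv,t,a,b):
    X=np.array([(-36.5,-92.5,0),(36.5,-92.5,0),(-36.5,92.5,0),(36.5,92.5,0),(-b,-a,0),(b,-a,0),(-b,a,0),(b,a,0)],float)
    return cv2.projectPoints(X,rv,t,np.array([[f,0,cx],[0,f,cy],[0,0,1]]),None)[0][:,0]
def fn(p): return np.r_[(model(p[2:5],p[5:8],p[0],p[1])-D[0]).ravel(),(model(p[8:11],p[11:14],p[0],p[1])-D[1]).ravel()]
r=least_squares(fn,[70,25,.28,0,0,0,0,300,.28,0,0,0,0,270]);p=r.x
print(p.round(3),np.sqrt(np.mean(r.fun**2)))
for q in(p[2:5],p[8:11]): print(np.degrees(q))
J=r.jac;C=np.linalg.inv(J.T@J)*np.mean(r.fun**2);print("sd deg",np.degrees(np.sqrt(np.diag(C))[[2,3,8,9]]))
E
```

```text
[ 7.08280e+01  2.53810e+01  2.81000e-01 -2.00000e-03  1.00000e-03
  4.46700e+00 -8.09300e+00  3.01122e+02  2.78000e-01  0.00000e+00
 -0.00000e+00  1.70000e-01 -6.85400e+00  2.65745e+02] 0.2600283951762015
[16.12224043 -0.09013636  0.06803387]
[15.9442455   0.01680096 -0.02195673]
sd deg [0.3160995  0.42211586 0.25709874 0.34839285]
```

```bash
python3 -c "
from bench import ctrl
print(ctrl.close_job())"
```

```text
the job is handed in; nothing more can be done
None
```

The blue cell is loaded in the holder, the grey cover is set over it, and the job is handed in at about 19 s. No verdict came back.

**Cell:** I tilted it about 12° in the grip by lowering its button end onto the fixed-contact block. I then pressed its flat end on the spring contact (about 6.6 N along x at the wrist) while it was tilted. Next I lowered it level and slid it forward against the fixed contact, with about 31 N down on it. After release, the wrist picture showed it level in both saddles with the spring behind it. The predicted home position agreed to about 2 pixels. I did not read the spring travel directly.

**Cover:** It went over the blocks with no contact force and stopped at the expected height, with the TCP at 252 mm. A fit of its outline after release put its tilt within 0.2° (±0.4°) of when it lay flat on the bench. The top view put it within 1 to 2 mm of the rim centre.

**Checks that disagreed:** In the scene camera the cover's ends came out 1 to 1.5 pixels from prediction. That could have meant a tilt, but the more precise wrist fit did not support it. My assumed foot-plate ends also did not match that picture; nothing in the placing depended on them.

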